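# Reset the food warmer's tripped cut-out by feel and switch it back on

## Robot

A 6-joint arm with a two-finger parallel gripper is mounted at the origin on the work surface. World frame = base frame: x ahead of the robot, y to its left, z up, the work surface at z = 0. Lengths are in mm, angles in rad, forces in N, time in s.
With the tool pointing down it reaches from about 350 to 775 mm from the base axis. Payload 7.3 kg.
Tool frame: the origin (TCP) lies between the finger pads; the fingertips stand 25 mm ahead of it and the grasp point (between the pads) lies 6 mm ahead of it; z points along the fingers, y is the line along which they close (so a half turn about z gives the same grasp; the last joint's range is limited). The gripper opens to 92 mm and grips with 3 to 60 N. Pads are 19 mm wide; open, the fingers measure 130 mm over their backs; the gripper's body (75 mm by 190 mm) begins 47 mm behind the grasp point.
Start: joints at [1.055, 0.342, 1.524, -0, 1.275, -0.146], TCP at [189.736, 489.533, 251.741] pointing down, gripper open.
Joint ranges: [-2.53, 2.53], [-0.77, 2.02], [0.04, 2.7], [-1, 4.14], [0.28, 2.66], [-3.11, 3.11]. Speed limits (rad/s): [2.57, 2.57, 3.14, 3.14, 3.14, 3.14].

## Interface

Orientations are given as [roll, pitch, yaw] about the fixed x, y, z axes, in that order (R = Rz(yaw) Ry(pitch) Rx(roll)).
In Python, from plant import bot gives the robot as it stands.
- The arm moves only by the tool play_rows, never from a script. Its argument "commands" is a list of rows, each an object of numbers: "x", "y", "z": the shift along the tool's x, y, z in m; "twist": the turn about the tool's z in degrees. In form: [{"x": .., "y": .., "z": .., "twist": ..}, ...]. A call has exactly 8 rows; each row is the pose to reach, as a shift and turn from the pose commanded when the call began, along the tool's axes at that moment; what a row does not reach only later rows make up. A row lasts 1/10 s, in which the tool goes at most 50 mm and 8.59 degrees, less where a joint would pass 70% of its speed; a pose out of reach is approached as far as the arm can. A call with a gripper value outside its range is refused whole. "jaw" is the closure, from 0 (fully open) to 1 (shut), set as the call begins (left out, the last holds). The fingers move at their own pace and stop on an object; the grip force is fixed at half the most. Time passes only in rows, so rows that repeat a pose let the fingers close, or fill a call up. It gives the time, the measured TCP pose, the force, the opening and the grip force at its end, in the units of the state.
- bot.get_obs(): the state, without advancing time (a new reading comes with each control period).
- bot.capture(name): name is "side" or "top" or "wrist"; returns a dict with "pixels" (480x640x3 uint8, red, green, blue), "fx", "fy", "cx", "cy" (pixels), "eye" and "rotation" of the camera in the world. Camera axes: x right, y down, z forward; pixel columns grow to the right and rows downward; lengths in mm; the calibration is good to about 2 mm. A picture is of the moment at which its call begins. There is no depth.
- bot.close_job(): hands the job in; it is judged then, once.
The state is a dict: "time": time; "joint_positions": joint angles; "dq": joint speeds; "tau": joint torques, N m; "tool_pos": TCP position; "tcp_rot": TCP orientation; "contact_force": force on the tool from outside, world axes, zero at the start; "moment": the same for the moment, N m; "grip_width": finger opening in mm; "finger_force": force on a finger pad.
Only numpy, scipy, OpenCV 4.12 (cv2) and the standard library are available. Lean on these libraries where they do the work, as an engineer would, in place of code of your own. Each camera call takes 0.05 s, during which the arm holds its last target. There are 200 camera calls.

## Task

The food warmer has cut out. Take the insulated driver lying on the table, feel with its tip across the hidden sheet under the overhanging control panel until it finds the reset hole, and push the reset button fully in. Afterwards switch the warmer on at its rocker, leave the driver lying on the table clear of the warmer, and do not disturb the plates, the bottle or the mug.

Things in the scene. Friction and masses are not known exactly. Their poses are not given: they have to be found in the camera images.
- warmer: Stainless bain-marie food warmer, 340 deep (x) x 360 wide (y) x 222 mm high, pan lid and handle to 260 mm; heavy, fixed. Origin: centre of its underside, on the table; z up; the control side looks along its own -x. Its foremost edge is at x = -170 mm; from there (z 116) the control panel slopes back at 45 degrees to x = -100, z = 186 mm.
- recess_back (a point): Middle of the hidden upright sheet at the back of the recess under the control panel, at x = -130, y = 0, z = 62 mm of the warmer; axes as the warmer's. The recess is open to the front (-x), 40 mm deep, 150 mm wide, z from 30 mm up to the lip at its mouth, which hangs to z = 83 mm. The sheet is flat and bare but for the reset hole (see reset).
- reset (a joint): Hidden reset button: 0 out (tripped), 0.008 m fully in (firm stop), moving along the warmer's +x; takes about 7 N and stays where pushed. A flat 26 mm disc, its face 8 mm behind the sheet's front, behind a hole 18 wide x 26 mm high in the 4 mm sheet. The hole's centre is level with point recess_back, but anywhere from 40 mm left to 40 mm right of it (it differs from unit to unit).
- switch (a joint): Black on/off rocker, 50 mm along the slope x 30 mm wide, on the sloping panel near the end on the warmer's own -y side. 0 rad off (its upper end stands proud), 0.35 on (upper end pressed fully down). Press square to the slope; takes about 4 N and stays where it is left.
- switch_press (a point): The point to press on the rocker: middle of the upper half of its top face, 17 mm up the slope from the pivot; it moves about 6 mm into the panel. When off it is at about x = -136, y = -110, z = 176 mm of the warmer. Its axes, when off: z square out of the sloping panel, x up the slope, y as the warmer's.
- driver: Insulated nut driver, 200 mm long, 120 g, grey handle with black grips and black-sheathed shank, lying flat on the table. Origin on its long axis, near the balance point, 14 mm above the table as it lies; x along the shank to the tip. Handle from x = -60 to 30 mm, 28 mm across its flats (eight-sided, 20 mm wide flats up, down and to both sides); shank 10 mm in diameter from x = 30 to 140 mm, ending in a flat face. The balance point is about 10 mm ahead of the origin.
- driver_tip (a point): Centre of the flat end face of the driver's shank, 140 mm along +x from the driver's origin.
- plates: Stack of white plates, 170 mm in diameter, 95 mm high; origin at the centre of its underside. Leave alone.
- bottle: Brown glass bottle, 66 mm in diameter, 235 mm high; origin at the centre of its underside. Leave alone.
- mug: White mug, 80 mm in diameter, 85 mm high; origin at the centre of its underside. Leave alone.
Things that resemble listed ones, but are neither listed nor needed, are in the scene too. What is meant by the driver is not orange, and is the smaller of those in its own colour.

How it is judged (in metres and radians):
On the way, in this order (a step that is already met when the one before it is completed fails the run):
1. the reset button is pushed in with the driver's tip through the hole (value of joint reset above 0.0065 m and x of driver_tip in the frame of warmer above -0.125 m), for 0.1 s.
2. the warmer is switched on (value of joint switch above 0.28 rad), for 0.1 s.
At the end, for the whole second after the job is handed in: The reset button is in (at least 6.5 of its 8 mm) and the rocker is on (at least 0.28 of 0.35 rad); the driver lies flat (within 10 degrees) and still on the table, out of the recess and not touching the warmer (value of joint reset above 0.0065 m and value of joint switch above 0.28 rad and height (world z) of driver below 0.025 m and angle between driver's own x axis and vertical between 1.4 and 1.74 rad and linear speed of driver below 0.02 m/s and contact force between driver and warmer below 0.05 N and (x of driver_tip in the frame of warmer below -0.17 m or y of driver_tip in the frame of warmer below -0.18 m or y of driver_tip in the frame of warmer above 0.18 m)).
It fails at once if the plates, the bottle or the mug moved by more than 25 mm (distance of any of plates, bottle, mug from where it was at the start of the episode above 0.025 m).
It also fails if it takes over 58 s, if anything falls off the work surface, if the arm or the gripper's body presses on something with over 40 N, if the wrist force passes 120 N, or if a joint passes its speed limit or range.

## Working session

There is one attempt and no reset: what is moved stays moved. The work goes in short steps, Python scripts to look and compute and a tool call to move; the robot and the scene stay as the last step left them, time stands still between calls to the robot, and variables do not carry over. Pictures are saved under pics/ and viewed, at most 11 in all, crops included, and the job is handed in when it is done.

Besides the shell and the picture viewer there is one more tool, called after "Emit:" by a JSON object that holds its "name" and its "arguments". play_rows: Moves the arm, as the interface text tells. Its arguments: {"type":"object","properties":{"commands":{"type":"array"},"jaw":{"type":"number"}},"required":["commands"]}

```bash
mkdir -p pics; ls; python3 - <<'E'
from plant import bot
import cv2
for n in ("top","side"):
    c=bot.capture(n); cv2.imwrite(f"pics/{n}0.png",c["pixels"][:,:,::-1])
    print(n,c["fx"],c["fy"],c["cx"],c["cy"],c["eye"],c["rotation"])
print(bot.get_obs())
E
```

```text
pics
top 487.48884392002526 487.48884392002526 318.56784006006313 238.86424834410016 [ 353.50484435   29.85635513 1455.73415026] [-3.015322   -0.01154528 -1.56516333]
side 439.7432355019397 439.7432355019397 324.4783308652624 231.40908653834444 [-175.32395005 -794.4353536   780.25227847] [-2.10220787  0.01708892 -0.71198651]
{'time': 0.1, 'joint_positions': array([ 1.05501235e+00,  3.42626092e-01,  1.52493057e+00,  2.19143530e-05,
        1.27538961e+00, -1.45986289e-01]), 'dq': array([-0.00048383, -0.00196473, -0.00464002,  0.00130835, -0.00023239,
        0.00015721]), 'tau': array([ 1.85147575e-03, -4.32005632e+01, -2.44695085e+01,  7.20388046e-02,
        5.26151061e-02, -2.58874769e-05]), 'tool_pos': array([189.5512305 , 489.23285746, 251.12525479]), 'tcp_rot': array([-3.14025648e+00, -2.17642748e-04,  2.77178842e+00]), 'contact_force': array([ 0.15499409, -0.29821531, -0.74563564]), 'moment': array([ 0.00986971, -0.00026883,  0.00121367]), 'finger_force': 0.0, 'grip_width': 91.83358188844022}
```

View pics/top0.png

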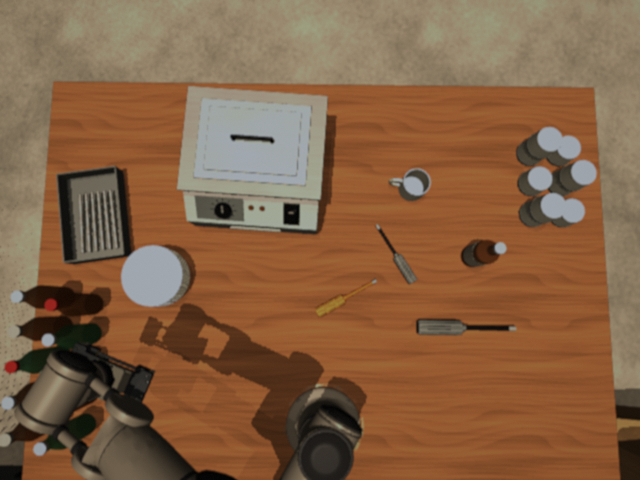

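View pics/side0.png

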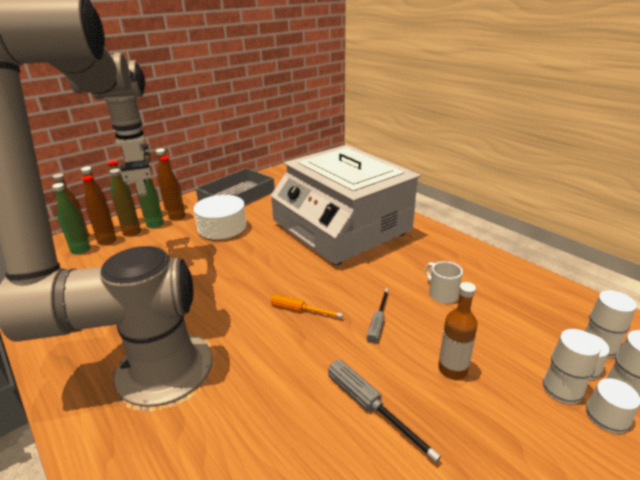

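The driver candidates in the top image are the orange one at (345,297), a large grey one at (465,327) and a small grey one at (395,255). The small grey one is the match: it isn't orange, and it's the smaller of the two greys. Its tip is at about (378,226). The warmer is centred near (255,160) with its front facing the robot. I'll confirm all this in an enlarged crop.

```bash
cat > h.py <<'E'
import numpy as np
from scipy.spatial.transform import Rotation as R
def rot(c): return R.from_euler('xyz',c["rotation"]).as_matrix()
def ray(c,u,v,z):
    d=rot(c)@np.array([(u-c["cx"])/c["fx"],(v-c["cy"])/c["fy"],1]); e=np.array(c["eye"])
    return e+d*(z-e[2])/d[2]
def proj(c,p):
    q=rot(c).T@(np.array(p)-np.array(c["eye"])); return c["fx"]*q[0]/q[2]+c["cx"],c["fy"]*q[1]/q[2]+c["cy"]
E
python3 - <<'E'
from plant import bot
import cv2
from h import *
c=bot.capture("top"); im=c["pixels"][:,:,::-1]
cv2.imwrite("pics/crop1.png",cv2.resize(im[80:300,170:440],None,fx=2.7,fy=2.7,interpolation=cv2.INTER_CUBIC))
print("base",proj(c,[0,0,0]), "tcp",proj(c,[190,490,250]))
for n,uv,z in [("tip",(378,226),14),("end",(411,281),14),("bigend",(418,327),20),("bigtip",(515,328),20)]: print(n,ray(c,*uv,z).round(0))
E
```

```text
base (np.float64(322.4181704763308), np.float64(424.90185442164335)) tcp (np.float64(120.76407616917734), np.float64(368.30206134163))
tip [ 577. -164.   14.]
end [ 413. -260.   14.]
bigend [ 279. -276.   20.]
bigtip [ 278. -560.   20.]
```

View pics/crop1.png

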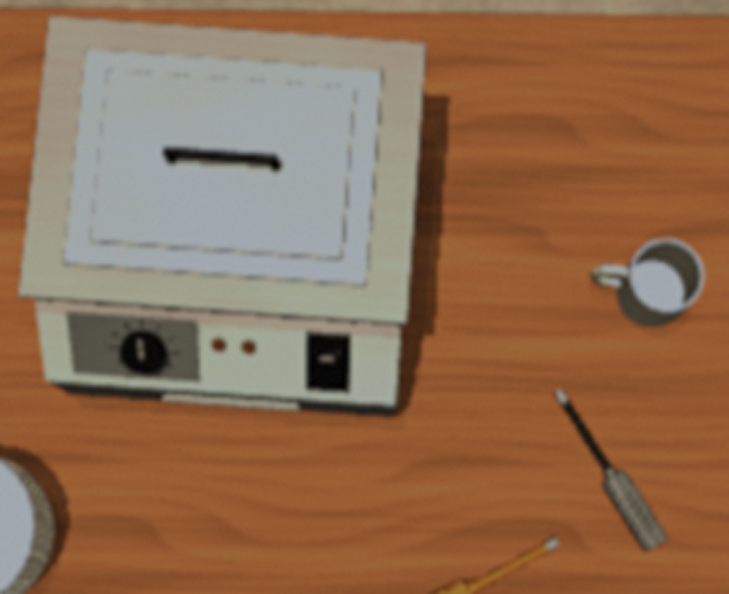

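The crop confirms it: the small grey driver has its tip at crop (560,393) and its handle end at (655,546). The warmer's top corners are at (52,18), (425,43), (407,321) and (22,295), and the panel's lower edge runs from (47,381) to (398,408). I'll compute poses next.

```bash
python3 - <<'E'
from plant import bot
from h import *
c=bot.capture("top")
P=lambda u,v,z: ray(c,170+(u+.5)/2.7-.5,80+(v+.5)/2.7-.5,z)
a,b,d,e=[P(u,v,222) for u,v in [(52,18),(425,43),(407,321),(22,295)]]
print(a.round(),b.round(),d.round(),e.round(), np.hypot(*(a-b)[:2]),np.hypot(*(a-e)[:2]))
f,g=P(47,381,116),P(398,408,116); print(f.round(),g.round(),np.hypot(*(f-g)[:2]))
for p,q in[(a,b),(e,d),(f,g)]: print(np.degrees(np.arctan2(-(p-q)[0],(p-q)[1])))
for p,q in[(a,e),(b,d)]: print(np.degrees(np.arctan2((p-q)[1],(p-q)[0])))
yaw=np.arctan2(-((a-b)+(e-d)+(f-g))[0],((a-b)+(e-d)+(f-g))[1]);
X=np.array([np.cos(yaw),np.sin(yaw)]);Y=np.array([-X[1],X[0]])
mid=(a+b)[:2]/2; print("yaw",np.degrees(yaw),"origin back",mid-170*X,"front",(f+g)[:2]/2+170*X, "y comps", [(q[:2]@Y).round(1) for q in (a,b,d,e,f,g)])
t,h=P(560,393,14),P(655,546,14); print("driver",t,h,np.degrees(np.arctan2(*(t-h)[1::-1])),np.hypot(*(t-h)[:2]))
E
```

```text
[915. 362. 222.] [893.  -4. 222.] [615.  12. 222.] [637. 380. 222.] 366.67206025618486 278.1991316147778
[572. 380. 116.] [546.  20. 116.] 361.7902284454935
-3.4033738002293217
-3.4730029099126094
-4.02558661391538
-3.64966313078505
-3.3412372745155956
yaw -3.632023810881122 origin back [734.35841379 189.83494133] front [728.58098692 189.24893492] y comps [np.float64(419.3), np.float64(52.6), np.float64(51.2), np.float64(419.4), np.float64(415.9), np.float64(54.1)]
driver [ 579.02118455 -160.88708494   14.        ] [ 410.38939687 -263.39530782   14.        ] 31.294663542417364 197.34390179646803
```

Warmer origin is about (730,189.5) with yaw about -3.5°, and its measured width of 362–367 mm against 360 checks out. The driver origin is about (460,-233), heading 31.3°, length 197 mm against 200. I'm moving toward it in two legs.

Emit:
{"name": "play_rows", "arguments": {"commands": [{"x": -0.33, "y": -0.23, "z": 0, "twist": 64}, {"x": -0.33, "y": -0.23, "z": 0, "twist": 64}, {"x": -0.33, "y": -0.23, "z": 0, "twist": 64}, {"x": -0.33, "y": -0.23, "z": 0, "twist": 64}, {"x": -0.33, "y": -0.23, "z": 0, "twist": 64}, {"x": -0.33, "y": -0.23, "z": 0, "twist": 64}, {"x": -0.33, "y": -0.23, "z": 0, "twist": 64}, {"x": -0.33, "y": -0.23, "z": 0, "twist": 64}], "jaw": 0}}

```text
time: 1.0
tool_pos: [413.8, 155.8, 251.9]
tcp_rot: [3.141, -0.0, 1.65]
contact_force: [0.5, 1.0, -1.0]
grip_width: 91.7
finger_force: 0.0
```

```bash
cat >> h.py <<'E'
def mv(o,p,yawdeg):
    Rm=R.from_euler('xyz',o["tcp_rot"]).as_matrix(); s=Rm.T@(np.array(p)-o["tool_pos"])
    y=np.degrees(np.arctan2(Rm[1,0],Rm[0,0])); return (s/1000).round(4),round((y-yawdeg+180)%360-180,2)
E
python3 -c "
from plant import bot
from h import *
o=bot.get_obs(); print(o['time'],o['tool_pos'],o['tcp_rot'],o['joint_positions']); print(mv(o,[460,-233,180],31.3))"
```

```text
1.0 [413.76825138 155.79490237 251.87163797] [ 3.14108211e+00 -2.48105811e-04  1.64966258e+00] [1.86306731e-01 1.89413276e-01 1.73505346e+00 2.04630443e-04
 1.21659172e+00 1.07369618e-01]
(array([-0.3912,  0.0154,  0.0718]), np.float64(63.22))
```

Emit:
{"name": "play_rows", "arguments": {"commands": [{"x": -0.391, "y": 0.015, "z": 0.0, "twist": 63.2}, {"x": -0.391, "y": 0.015, "z": 0.0, "twist": 63.2}, {"x": -0.391, "y": 0.015, "z": 0.02, "twist": 63.2}, {"x": -0.391, "y": 0.015, "z": 0.07, "twist": 63.2}, {"x": -0.391, "y": 0.015, "z": 0.07, "twist": 63.2}, {"x": -0.391, "y": 0.015, "z": 0.07, "twist": 63.2}, {"x": -0.391, "y": 0.015, "z": 0.07, "twist": 63.2}, {"x": -0.391, "y": 0.015, "z": 0.07, "twist": 63.2}]}}

```text
time: 1.8
tool_pos: [460.6, -232.3, 181.2]
tcp_rot: [-3.142, -0.0, 0.546]
contact_force: [1.7, 1.1, 0.7]
grip_width: 91.4
finger_force: 0.0
```

```bash
python3 -c "
from plant import bot
import cv2
from h import *
c=bot.capture('wrist');cv2.imwrite('pics/w1.png',c['pixels'][:,:,::-1]);print(c['fx'],c['eye'],c['rotation'])
o=bot.get_obs(); print(o['time'],o['tool_pos'],o['tcp_rot'],o['joint_positions']); print(mv(o,[460,-233,180],31.3))
for d in (-60,0,30,140): print(proj(c,[460.5+d*.8545,-233+d*.5195,14]))"
```

```text
350.6465548892081 [ 524.31273021 -193.6590926   314.60851849] [ 2.86013584e+00  8.06917609e-04 -1.02526570e+00]
1.85 [ 460.83973445 -238.82134407  179.07547976] [3.13936694e+00 1.99547612e-03 5.42643023e-01] [-0.62430886  0.40181903  1.64926258 -0.00305723  1.08925042  0.40525647]
(array([ 0.0023, -0.0054, -0.0009]), np.float64(-0.21))
(np.float64(328.33866858650475), np.float64(291.97641702714543))
(np.float64(328.33637564666304), np.float64(229.3645147404032))
(np.float64(328.33513404523603), np.float64(195.46086589081614))
(np.float64(328.32992755930235), np.float64(53.29054697758096))
```

View pics/w1.png

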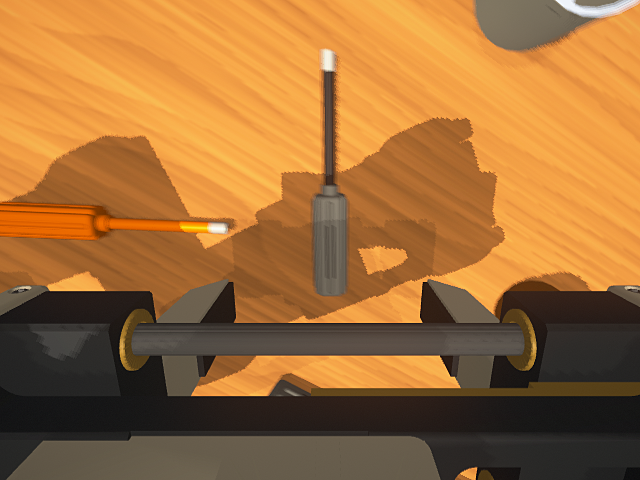

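The wrist image agrees with the estimate. The driver's tip is at (328,50) against a predicted (328,53), and its handle runs down to (329,296). The mug is far off at the upper right, and the orange driver's tip at (225,228) is clear of the fingers. Descending and gripping.

Emit:
{"name": "play_rows", "arguments": {"commands": [{"x": 0.008, "y": 0, "z": 0.03, "twist": 0}, {"x": 0.008, "y": 0, "z": 0.07, "twist": 0}, {"x": 0.008, "y": 0, "z": 0.11, "twist": 0}, {"x": 0.008, "y": 0, "z": 0.135, "twist": 0}, {"x": 0.008, "y": 0, "z": 0.148, "twist": 0}, {"x": 0.008, "y": 0, "z": 0.154, "twist": 0}, {"x": 0.008, "y": 0, "z": 0.154, "twist": 0}, {"x": 0.008, "y": 0, "z": 0.154, "twist": 0}]}}

```text
time: 2.65
tool_pos: [468.3, -226.6, 29.0]
tcp_rot: [3.14, -0.001, 0.552]
contact_force: [-1.0, -0.4, 0.3]
grip_width: 91.7
finger_force: 0.0
```

Emit:
{"name": "play_rows", "arguments": {"commands": [{"x": 0, "y": 0, "z": 0, "twist": 0}, {"x": 0, "y": 0, "z": 0, "twist": 0}, {"x": 0, "y": 0, "z": 0, "twist": 0}, {"x": 0, "y": 0, "z": 0, "twist": 0}, {"x": 0, "y": 0, "z": 0, "twist": 0}, {"x": 0, "y": 0, "z": 0, "twist": 0}, {"x": 0, "y": 0, "z": 0, "twist": 0}, {"x": 0, "y": 0, "z": 0, "twist": 0}], "jaw": 1}}

```text
time: 3.45
tool_pos: [467.5, -226.1, 27.8]
tcp_rot: [-3.141, -0.0, 0.552]
contact_force: [-0.3, -0.1, -0.3]
grip_width: 32.4
finger_force: 0.0
```

Emit:
{"name": "play_rows", "arguments": {"commands": [{"x": 0, "y": 0, "z": 0, "twist": 0}, {"x": 0, "y": 0, "z": 0, "twist": 0}, {"x": 0, "y": 0, "z": 0, "twist": 0}, {"x": 0, "y": 0, "z": 0, "twist": 0}, {"x": 0, "y": 0, "z": -0.01, "twist": 0}, {"x": 0, "y": 0, "z": -0.03, "twist": 0}, {"x": 0, "y": 0, "z": -0.06, "twist": 0}, {"x": 0, "y": 0, "z": -0.09, "twist": 0}]}}

```text
time: 4.25
tool_pos: [467.2, -225.8, 119.1]
tcp_rot: [-3.14, 0.0, 0.552]
contact_force: [-0.2, -0.7, -1.4]
grip_width: 27.5
finger_force: 30.0
```

```bash
python3 -c "
from plant import bot
from h import *
o=bot.get_obs(); print(o['time'],o['tool_pos'],o['tcp_rot'],o['grip_width'],o['finger_force'])
yaw=-3.5;t=np.radians(yaw);X=np.array([np.cos(t),np.sin(t)]);Y=np.array([-X[1],X[0]])
# tip is 140-8=132 ahead of TCP; put tip at warmer x=-200,y=0
for tx,ty in((-230,-36),(-200,-36)):
  p=np.array([730,189.5])+X*(tx-132)+Y*ty; print(tx,ty,p,mv(o,[*p,120],yaw))"
```

```text
4.25 [ 467.15175964 -225.76860278  119.06531341] [-3.14045884e+00  3.47980884e-04  5.51712313e-01] 27.52217666695221 29.999781847000122
-230 -36 [366.47745555 175.66671857] (array([ 0.1247, -0.3946, -0.0005]), np.float64(35.11))
-200 -36 [396.4214995  173.83526238] (array([ 0.1492, -0.3774, -0.0006]), np.float64(35.11))
```

Emit:
{"name": "play_rows", "arguments": {"commands": [{"x": 0.137, "y": -0.386, "z": 0, "twist": 35.1}, {"x": 0.137, "y": -0.386, "z": 0, "twist": 35.1}, {"x": 0.137, "y": -0.386, "z": 0, "twist": 35.1}, {"x": 0.137, "y": -0.386, "z": 0, "twist": 35.1}, {"x": 0.137, "y": -0.386, "z": 0, "twist": 35.1}, {"x": 0.137, "y": -0.386, "z": 0, "twist": 35.1}, {"x": 0.137, "y": -0.386, "z": 0, "twist": 35.1}, {"x": 0.137, "y": -0.386, "z": 0, "twist": 35.1}]}}

```text
time: 5.05
tool_pos: [385.9, 154.1, 118.6]
tcp_rot: [-3.141, -0.001, -0.061]
contact_force: [1.3, 0.3, -1.2]
grip_width: 27.9
finger_force: 30.0
```

Emit:
{"name": "play_rows", "arguments": {"commands": [{"x": 0, "y": 0, "z": 0.02, "twist": 0}, {"x": 0, "y": 0, "z": 0.04, "twist": 0}, {"x": 0, "y": 0, "z": 0.043, "twist": 0}, {"x": 0, "y": 0, "z": 0.043, "twist": 0}, {"x": 0, "y": 0, "z": 0.043, "twist": 0}, {"x": 0, "y": 0, "z": 0.043, "twist": 0}, {"x": 0, "y": 0, "z": 0.043, "twist": 0}, {"x": 0, "y": 0, "z": 0.043, "twist": 0}]}}

```text
time: 5.85
tool_pos: [387.0, 152.1, 75.2]
tcp_rot: [-3.141, -0.001, -0.061]
contact_force: [0.2, 1.5, -1.9]
grip_width: 27.4
finger_force: 30.0
```

```bash
cat >> h.py <<'E'
def tipw(o,x0=730,y0=189.5,yaw=-3.5,L=132):
    t=np.radians(yaw);X=np.array([np.cos(t),np.sin(t)]);Y=np.array([-X[1],X[0]])
    a=o["tcp_rot"][2]; p=o["tool_pos"][:2]+L*np.array([np.cos(a),np.sin(a)])-[x0,y0]
    return (p@X).round(1),(p@Y).round(1)
E
python3 -c "
from plant import bot
import cv2
from h import *
c=bot.capture('wrist');d=bot.capture('side');cv2.imwrite('pics/w2.png',np.hstack([cv2.resize(c['pixels'],(400,300)),d['pixels'][130:280,230:430].repeat(2,0).repeat(2,1)])[:,:,::-1])
o=bot.get_obs(); print(o['time'],o['tool_pos'],o['tcp_rot'],o['joint_positions'],tipw(o)); print(mv(o,o['tool_pos'],-3.5))
t=o['tool_pos'];a=o['tcp_rot'][2]
for p in ([t[0]+132*np.cos(a),t[1]+132*np.sin(a),t[2]-13.8],): print('w',np.array(proj(c,p))/1.6,'s',(np.array(proj(d,p))-[230,130])*2+[400,0])
X=np.array([np.cos(a),np.sin(a)]);
for y in (-180,180):
  yw=np.radians(-3.5);p=[730-170*np.cos(yw)-y*np.sin(yw),189.5-170*np.sin(yw)+y*np.cos(yw),116]; print('edge w',np.array(proj(c,p))/1.6,'s',(np.array(proj(d,p))-[230,130])*2+[400,0])
"
```

```text
5.95 [386.87479405 152.15644065  75.05676902] [-3.14140474e+00 -4.61424547e-04 -6.12127813e-02] [1.89837931e-01 4.04524231e-01 2.03619105e+00 1.04562911e-04
 7.00383729e-01 1.82176706e+00] (np.float64(-208.2), np.float64(-58.2))
(array([0., 0., 0.]), np.float64(-0.01))
w [204.09007093 -15.73106284] s [540.43137976 222.8921084 ]
edge w [ 631.02827718 -261.56352652] s [608.05573949 216.51045399]
edge w [-627.59547186 -257.27501284] s [479.16700433 132.43404077]
```

View pics/w2.png

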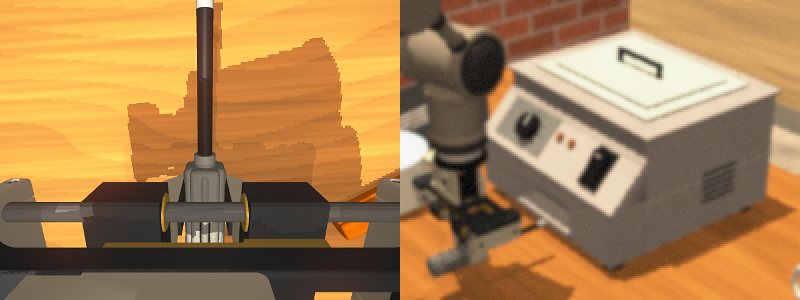

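The wrist view shows the driver straight in the grip, with its shank along column 205. The side view puts its tip in front of the panel, near the recess mouth at about (545,222), as predicted. The tip is at y = -58 instead of -36, so I'll correct that while entering.

Emit:
{"name": "play_rows", "arguments": {"commands": [{"x": 0, "y": -0.022, "z": 0, "twist": 0}, {"x": 0, "y": -0.022, "z": 0, "twist": 0}, {"x": 0.02, "y": -0.022, "z": 0, "twist": 0}, {"x": 0.04, "y": -0.022, "z": 0, "twist": 0}, {"x": 0.055, "y": -0.022, "z": 0, "twist": 0}, {"x": 0.065, "y": -0.022, "z": 0, "twist": 0}, {"x": 0.065, "y": -0.022, "z": 0, "twist": 0}, {"x": 0.065, "y": -0.022, "z": 0, "twist": 0}]}}

```text
time: 6.75
tool_pos: [452.1, 170.0, 74.6]
tcp_rot: [3.141, 0.001, -0.061]
contact_force: [-0.0, -0.7, -1.5]
grip_width: 28.1
finger_force: 30.0
```

Emit:
{"name": "play_rows", "arguments": {"commands": [{"x": 0.002, "y": 0, "z": 0, "twist": 0}, {"x": 0.004, "y": 0, "z": 0, "twist": 0}, {"x": 0.006, "y": 0, "z": 0, "twist": 0}, {"x": 0.008, "y": 0, "z": 0, "twist": 0}, {"x": 0.01, "y": 0, "z": 0, "twist": 0}, {"x": 0.012, "y": 0, "z": 0, "twist": 0}, {"x": 0.012, "y": 0, "z": 0, "twist": 0}, {"x": 0.012, "y": 0, "z": 0, "twist": 0}]}}

```text
time: 7.55
tool_pos: [464.9, 169.5, 74.8]
tcp_rot: [-3.142, -0.0, -0.061]
contact_force: [-0.3, 0.5, -1.2]
grip_width: 27.8
finger_force: 30.0
```

```bash
python3 -c "
from plant import bot
from h import *
o=bot.get_obs(); print(o['time'],o['tool_pos'],o['tcp_rot'],tipw(o),o['contact_force'])"
```

```text
7.55 [464.9290675  169.4910227   74.80442949] [-3.14154019e+00 -8.71253499e-06 -6.09115714e-02] (np.float64(-131.4), np.float64(-36.1)) [-0.28952394  0.52368175 -1.22553895]
```

Emit:
{"name": "play_rows", "arguments": {"commands": [{"x": 0.001, "y": 0, "z": 0, "twist": 0}, {"x": 0.002, "y": 0, "z": 0, "twist": 0}, {"x": 0.003, "y": 0, "z": 0, "twist": 0}, {"x": 0.004, "y": 0, "z": 0, "twist": 0}, {"x": 0.005, "y": 0, "z": 0, "twist": 0}, {"x": 0.005, "y": 0, "z": 0, "twist": 0}, {"x": 0.005, "y": 0, "z": 0, "twist": 0}, {"x": 0.005, "y": 0, "z": 0, "twist": 0}]}}

```text
time: 8.35
tool_pos: [465.6, 169.1, 73.7]
tcp_rot: [3.14, 0.009, -0.06]
contact_force: [-12.5, 1.9, 1.6]
grip_width: 27.6
finger_force: 30.0
```

The tip touches the sheet at TCP x ≈ 465.6, and the stiffness is about 3 N/mm, so it's gentle. I'll probe across in 7 mm steps. The tip can enter the hole by 5 mm at most per probe, and each probe retracts first.

Emit:
{"name": "play_rows", "arguments": {"commands": [{"x": -0.007, "y": 0, "z": 0, "twist": 0}, {"x": -0.007, "y": -0.0035, "z": 0, "twist": 0}, {"x": -0.007, "y": -0.007, "z": 0, "twist": 0}, {"x": -0.006, "y": -0.007, "z": 0, "twist": 0}, {"x": -0.003, "y": -0.007, "z": 0, "twist": 0}, {"x": 0, "y": -0.007, "z": 0, "twist": 0}, {"x": 0, "y": -0.007, "z": 0, "twist": 0}, {"x": 0, "y": -0.007, "z": 0, "twist": 0}]}}

```text
time: 9.15
tool_pos: [466.3, 176.1, 73.6]
tcp_rot: [3.14, 0.01, -0.06]
contact_force: [-12.7, 2.9, 0.9]
grip_width: 27.9
finger_force: 30.0
```

Emit:
{"name": "play_rows", "arguments": {"commands": [{"x": -0.007, "y": 0, "z": 0, "twist": 0}, {"x": -0.007, "y": -0.0035, "z": 0, "twist": 0}, {"x": -0.007, "y": -0.007, "z": 0, "twist": 0}, {"x": -0.006, "y": -0.007, "z": 0, "twist": 0}, {"x": -0.003, "y": -0.007, "z": 0, "twist": 0}, {"x": 0, "y": -0.007, "z": 0, "twist": 0}, {"x": 0, "y": -0.007, "z": 0, "twist": 0}, {"x": 0, "y": -0.007, "z": 0, "twist": 0}]}}

```text
time: 9.95
tool_pos: [466.9, 183.1, 73.6]
tcp_rot: [3.14, 0.009, -0.06]
contact_force: [-11.9, 1.9, 0.2]
grip_width: 27.5
finger_force: 30.0
```

Emit:
{"name": "play_rows", "arguments": {"commands": [{"x": -0.007, "y": 0, "z": 0, "twist": 0}, {"x": -0.007, "y": -0.0035, "z": 0, "twist": 0}, {"x": -0.007, "y": -0.007, "z": 0, "twist": 0}, {"x": -0.006, "y": -0.007, "z": 0, "twist": 0}, {"x": -0.003, "y": -0.007, "z": 0, "twist": 0}, {"x": 0, "y": -0.007, "z": 0, "twist": 0}, {"x": 0, "y": -0.007, "z": 0, "twist": 0}, {"x": 0, "y": -0.007, "z": 0, "twist": 0}]}}

```text
time: 10.75
tool_pos: [467.5, 190.1, 73.7]
tcp_rot: [3.14, 0.009, -0.06]
contact_force: [-11.2, 1.4, 0.4]
grip_width: 27.7
finger_force: 30.0
```

Emit:
{"name": "play_rows", "arguments": {"commands": [{"x": -0.007, "y": 0, "z": 0, "twist": 0}, {"x": -0.007, "y": -0.0035, "z": 0, "twist": 0}, {"x": -0.007, "y": -0.007, "z": 0, "twist": 0}, {"x": -0.006, "y": -0.007, "z": 0, "twist": 0}, {"x": -0.003, "y": -0.007, "z": 0, "twist": 0}, {"x": 0, "y": -0.007, "z": 0, "twist": 0}, {"x": 0, "y": -0.007, "z": 0, "twist": 0}, {"x": 0, "y": -0.007, "z": 0, "twist": 0}]}}

```text
time: 11.55
tool_pos: [468.1, 197.1, 73.7]
tcp_rot: [3.14, 0.008, -0.06]
contact_force: [-11.0, 2.1, 0.2]
grip_width: 27.6
finger_force: 30.0
```

Emit:
{"name": "play_rows", "arguments": {"commands": [{"x": -0.007, "y": 0, "z": 0, "twist": 0}, {"x": -0.007, "y": -0.0035, "z": 0, "twist": 0}, {"x": -0.007, "y": -0.007, "z": 0, "twist": 0}, {"x": -0.006, "y": -0.007, "z": 0, "twist": 0}, {"x": -0.003, "y": -0.007, "z": 0, "twist": 0}, {"x": 0, "y": -0.007, "z": 0, "twist": 0}, {"x": 0, "y": -0.007, "z": 0, "twist": 0}, {"x": 0, "y": -0.007, "z": 0, "twist": 0}]}}

```text
time: 12.35
tool_pos: [468.7, 204.1, 73.8]
tcp_rot: [3.14, 0.008, -0.06]
contact_force: [-10.2, 2.4, -0.0]
grip_width: 27.9
finger_force: 30.0
```

Emit:
{"name": "play_rows", "arguments": {"commands": [{"x": -0.007, "y": 0, "z": 0, "twist": 0}, {"x": -0.007, "y": -0.0035, "z": 0, "twist": 0}, {"x": -0.007, "y": -0.007, "z": 0, "twist": 0}, {"x": -0.006, "y": -0.007, "z": 0, "twist": 0}, {"x": -0.003, "y": -0.007, "z": 0, "twist": 0}, {"x": 0, "y": -0.007, "z": 0, "twist": 0}, {"x": 0, "y": -0.007, "z": 0, "twist": 0}, {"x": 0, "y": -0.007, "z": 0, "twist": 0}]}}

```text
time: 13.15
tool_pos: [469.2, 211.0, 73.8]
tcp_rot: [3.14, 0.008, -0.06]
contact_force: [-10.1, 3.0, 0.4]
grip_width: 27.7
finger_force: 30.0
```

Emit:
{"name": "play_rows", "arguments": {"commands": [{"x": -0.007, "y": 0, "z": 0, "twist": 0}, {"x": -0.007, "y": -0.0035, "z": 0, "twist": 0}, {"x": -0.007, "y": -0.007, "z": 0, "twist": 0}, {"x": -0.006, "y": -0.007, "z": 0, "twist": 0}, {"x": -0.003, "y": -0.007, "z": 0, "twist": 0}, {"x": 0, "y": -0.007, "z": 0, "twist": 0}, {"x": 0, "y": -0.007, "z": 0, "twist": 0}, {"x": 0, "y": -0.007, "z": 0, "twist": 0}]}}

```text
time: 13.95
tool_pos: [469.8, 218.0, 73.8]
tcp_rot: [3.14, 0.007, -0.06]
contact_force: [-9.4, 2.2, 0.5]
grip_width: 28.0
finger_force: 30.0
```

Emit:
{"name": "play_rows", "arguments": {"commands": [{"x": -0.007, "y": 0, "z": 0, "twist": 0}, {"x": -0.007, "y": -0.0035, "z": 0, "twist": 0}, {"x": -0.007, "y": -0.007, "z": 0, "twist": 0}, {"x": -0.006, "y": -0.007, "z": 0, "twist": 0}, {"x": -0.003, "y": -0.007, "z": 0, "twist": 0}, {"x": 0, "y": -0.007, "z": 0, "twist": 0}, {"x": 0, "y": -0.007, "z": 0, "twist": 0}, {"x": 0, "y": -0.007, "z": 0, "twist": 0}]}}

```text
time: 14.75
tool_pos: [470.3, 225.0, 73.9]
tcp_rot: [3.14, 0.007, -0.06]
contact_force: [-9.7, 2.9, 1.0]
grip_width: 27.6
finger_force: 30.0
```

Emit:
{"name": "play_rows", "arguments": {"commands": [{"x": -0.007, "y": 0, "z": 0, "twist": 0}, {"x": -0.007, "y": -0.0035, "z": 0, "twist": 0}, {"x": -0.007, "y": -0.007, "z": 0, "twist": 0}, {"x": -0.006, "y": -0.007, "z": 0, "twist": 0}, {"x": -0.003, "y": -0.007, "z": 0, "twist": 0}, {"x": 0, "y": -0.007, "z": 0, "twist": 0}, {"x": 0, "y": -0.007, "z": 0, "twist": 0}, {"x": 0, "y": -0.007, "z": 0, "twist": 0}]}}

```text
time: 15.55
tool_pos: [470.9, 232.0, 73.9]
tcp_rot: [3.14, 0.007, -0.06]
contact_force: [-9.7, 1.6, 0.9]
grip_width: 27.4
finger_force: 30.0
```

Emit:
{"name": "play_rows", "arguments": {"commands": [{"x": -0.007, "y": 0, "z": 0, "twist": 0}, {"x": -0.007, "y": -0.0035, "z": 0, "twist": 0}, {"x": -0.007, "y": -0.007, "z": 0, "twist": 0}, {"x": -0.006, "y": -0.007, "z": 0, "twist": 0}, {"x": -0.003, "y": -0.007, "z": 0, "twist": 0}, {"x": 0, "y": -0.007, "z": 0, "twist": 0}, {"x": 0, "y": -0.007, "z": 0, "twist": 0}, {"x": 0, "y": -0.007, "z": 0, "twist": 0}]}}

```text
time: 16.35
tool_pos: [471.6, 239.0, 74.0]
tcp_rot: [3.14, 0.006, -0.06]
contact_force: [-9.4, 2.9, 0.4]
grip_width: 27.5
finger_force: 30.0
```

Emit:
{"name": "play_rows", "arguments": {"commands": [{"x": -0.007, "y": 0, "z": 0, "twist": 0}, {"x": -0.007, "y": -0.0035, "z": 0, "twist": 0}, {"x": -0.007, "y": -0.007, "z": 0, "twist": 0}, {"x": -0.006, "y": -0.007, "z": 0, "twist": 0}, {"x": -0.003, "y": -0.007, "z": 0, "twist": 0}, {"x": 0, "y": -0.007, "z": 0, "twist": 0}, {"x": 0, "y": -0.007, "z": 0, "twist": 0}, {"x": 0, "y": -0.007, "z": 0, "twist": 0}]}}

```text
time: 17.15
tool_pos: [472.4, 246.0, 74.1]
tcp_rot: [3.14, 0.005, -0.061]
contact_force: [-8.5, 1.6, -0.3]
grip_width: 27.7
finger_force: 30.0
```

```bash
python3 -c "
from plant import bot
import cv2
from h import *
c=bot.capture('wrist');d=bot.capture('side');cv2.imwrite('pics/w3.png',np.hstack([cv2.resize(c['pixels'],(400,300)),d['pixels'][130:280,230:430].repeat(2,0).repeat(2,1)])[:,:,::-1])
o=bot.get_obs(); print(o['time'],o['tool_pos'],o['tcp_rot'],tipw(o),o['contact_force'],o['moment'])"
```

```text
17.25 [472.40030776 245.95993828  74.1105719 ] [ 3.14041894  0.0052688  -0.06047908] (np.float64(-128.6), np.float64(40.7)) [-7.70866818  1.71649509 -0.04483017] [0.23503671 1.19024067 0.1924506 ]
```

View pics/w3.png

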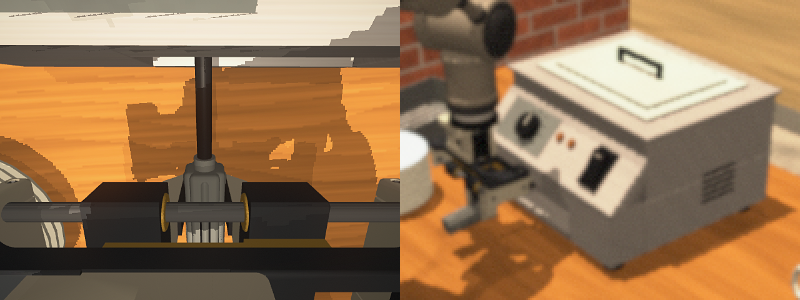

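No hole was found across tip y = -36 to +41, with every probe blocked at about 10 N. In this image the shank runs straight along column 205 into the recess, under the panel edge at row 57. Before changing height or re-stepping, I'll check from the earlier picture whether the driver is pitched in the grip.

```bash
python3 -c "
from plant import bot
import cv2
from h import *
im=cv2.imread('pics/w2.png'); print('col205',[int(v) for v in im[0:16,203:208].mean((1,2))]); 
w1=cv2.imread('pics/w1.png'); print('w1',[int(v) for v in w1[44:84,326:331].mean((1,2))])
print('w2 junction',[int(v) for v in im[145:175,203:208].mean((1,2))])
w=[int(v) for v in im[60,190:220].mean(1)]; print(w); print([int(v) for v in im[120,190:220].mean(1)])
c=bot.capture('wrist');o=bot.get_obs();t=o['tool_pos'];Rm=R.from_euler('xyz',o['tcp_rot']).as_matrix()
for pd in (-6,-4,-2,0,2,4,6):
  a=np.radians(pd)
  f=lambda s: np.array(proj(c,t+Rm@np.array([s*np.cos(a)+0, 0, 13.8+s*np.sin(a)])))/1.6
  print('pitch down',pd,[f(s).round(1) for s in (22,116,132)])
"
```

```text
col205 [249, 249, 249, 249, 249, 251, 254, 59, 73, 74, 74, 74, 75, 76, 76, 76]
w1 [154, 153, 152, 150, 156, 185, 212, 229, 236, 234, 234, 235, 235, 235, 235, 235, 235, 235, 235, 235, 236, 236, 236, 237, 239, 226, 182, 125, 56, 66, 68, 68, 68, 68, 69, 69, 69, 69, 69, 70]
w2 junction [47, 48, 47, 47, 47, 47, 47, 47, 46, 46, 49, 72, 136, 139, 138, 137, 138, 138, 138, 138, 118, 120, 122, 80, 69, 74, 90, 103, 109, 114]
[183, 183, 183, 183, 182, 183, 193, 38, 56, 58, 61, 62, 76, 93, 109, 101, 78, 67, 59, 59, 54, 51, 48, 126, 117, 117, 115, 122, 132, 129]
[128, 128, 128, 128, 128, 128, 130, 82, 37, 42, 43, 44, 45, 49, 58, 58, 53, 47, 43, 41, 40, 35, 76, 114, 111, 114, 125, 125, 124, 124]
pitch down -6 [array([204.5, 166.3]), array([204.3,   9.6]), array([204.2, -26.9])]
pitch down -4 [array([204.5, 165.9]), array([204.3,  11.4]), array([204.2, -23.4])]
pitch down -2 [array([204.5, 165.4]), array([204.3,  13.3]), array([204.3, -19.9])]
pitch down 0 [array([204.5, 165.1]), array([204.3,  15.4]), array([204.3, -16.3])]
pitch down 2 [array([204.5, 164.7]), array([204.3,  17.7]), array([204.3, -12.5])]
pitch down 4 [array([204.5, 164.4]), array([204.3,  20. ]), array([204.3,  -8.8])]
pitch down 6 [array([204.5, 164.1]), array([204.4,  22.5]), array([204.3,  -5. ])]
```

The white collar in the earlier view begins at row 6.5, but a level driver would put it at about row 15. That suggests the driver is pitched about 8° up in the grip, so I'd be feeling roughly 18 mm too high. I'll back out and check against the side view.

Emit:
{"name": "play_rows", "arguments": {"commands": [{"x": -0.02, "y": 0, "z": 0, "twist": 0}, {"x": -0.05, "y": 0.03, "z": 0, "twist": 0}, {"x": -0.08, "y": 0.06, "z": 0, "twist": 0}, {"x": -0.085, "y": 0.075, "z": 0, "twist": 0}, {"x": -0.085, "y": 0.075, "z": 0, "twist": 0}, {"x": -0.085, "y": 0.075, "z": 0, "twist": 0}, {"x": -0.085, "y": 0.075, "z": 0, "twist": 0}, {"x": -0.085, "y": 0.075, "z": 0, "twist": 0}]}}

```text
time: 18.1
tool_pos: [386.0, 177.0, 74.8]
tcp_rot: [-3.141, -0.001, -0.06]
contact_force: [0.1, -0.2, -1.3]
grip_width: 27.7
finger_force: 29.9
```

```bash
python3 -c "
from plant import bot
import cv2
from h import *
c=bot.capture('wrist');d=bot.capture('side')
k=4;im=cv2.resize(d['pixels'][190:290,230:400],None,fx=k,fy=k,interpolation=cv2.INTER_CUBIC)
cv2.imwrite('pics/s4.png',im[:,:,::-1]);cv2.imwrite('pics/w4.png',c['pixels'][:,:,::-1])
w=c['pixels'].mean(2); print('col328',[int(v) for v in w[0:24,325:331].mean(1)])
o=bot.get_obs();t=o['tool_pos'];Rm=R.from_euler('xyz',o['tcp_rot']).as_matrix();print(o['time'],t,o['tcp_rot'],tipw(o))
for pd in (-12,-8,-4,0,4):
  a=np.radians(pd)
  f=lambda s,cc: np.array(proj(cc,t+Rm@np.array([s*np.cos(a)+0, 0, 13.8+s*np.sin(a)])))
  print('pitch down',pd,[((f(s,d)-[230,190]+.5)*k-.5).round(0) for s in (22,116,132)],f(116,c).round(1))
"
```

```text
col328 [249, 249, 250, 251, 253, 243, 44, 67, 72, 73, 77, 77, 73, 73, 74, 74, 75, 79, 79, 74, 75, 75, 77, 77]
18.2 [385.58338529 176.79842536  74.74387021] [-3.14142228e+00 -2.57416740e-04 -6.03490093e-02] (np.float64(-211.0), np.float64(-33.6))
pitch down -12 [array([140., 239.]), array([240., 177.]), array([257., 167.])] [327.2  10.7]
pitch down -8 [array([140., 240.]), array([242., 185.]), array([259., 176.])] [327.2  14.4]
pitch down -4 [array([141., 242.]), array([244., 194.]), array([261., 186.])] [327.3  19.7]
pitch down 0 [array([141., 244.]), array([245., 203.]), array([262., 196.])] [327.3  26. ]
pitch down 4 [array([141., 245.]), array([245., 212.]), array([262., 206.])] [327.3  33.3]
```

View pics/s4.png

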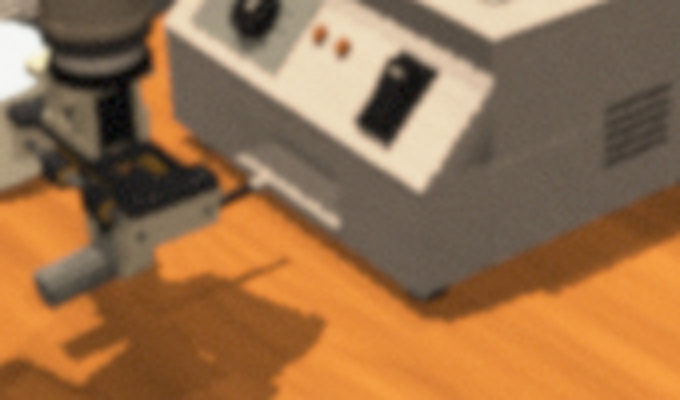

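In the side crop the shank runs from (218,198) to the collar at (247,185), which matches the 8° upward pitch prediction of (242,185). So the tip was near z 78, above the hole. I'll lower by 16 mm, which brings the tip to about z 62, and repeat the search from y ≈ -38.

Emit:
{"name": "play_rows", "arguments": {"commands": [{"x": 0, "y": 0.004, "z": 0.016, "twist": 0}, {"x": 0, "y": 0.004, "z": 0.016, "twist": 0}, {"x": 0.02, "y": 0.004, "z": 0.016, "twist": 0}, {"x": 0.045, "y": 0.004, "z": 0.016, "twist": 0}, {"x": 0.065, "y": 0.004, "z": 0.016, "twist": 0}, {"x": 0.076, "y": 0.004, "z": 0.016, "twist": 0}, {"x": 0.076, "y": 0.004, "z": 0.016, "twist": 0}, {"x": 0.076, "y": 0.004, "z": 0.016, "twist": 0}]}}

```text
time: 19.0
tool_pos: [459.7, 167.8, 58.6]
tcp_rot: [3.141, 0.002, -0.061]
contact_force: [-0.3, 0.1, -0.7]
grip_width: 27.6
finger_force: 29.9
```

Emit:
{"name": "play_rows", "arguments": {"commands": [{"x": 0.003, "y": 0, "z": 0, "twist": 0}, {"x": 0.006, "y": 0, "z": 0, "twist": 0}, {"x": 0.009, "y": 0, "z": 0, "twist": 0}, {"x": 0.009, "y": 0, "z": 0, "twist": 0}, {"x": 0.009, "y": 0, "z": 0, "twist": 0}, {"x": 0.009, "y": 0, "z": 0, "twist": 0}, {"x": 0.009, "y": 0, "z": 0, "twist": 0}, {"x": 0.009, "y": 0, "z": 0, "twist": 0}]}}

```text
time: 19.8
tool_pos: [466.9, 167.3, 58.2]
tcp_rot: [3.141, 0.006, -0.06]
contact_force: [-7.0, 1.0, -0.1]
grip_width: 27.9
finger_force: 30.0
```

Emit:
{"name": "play_rows", "arguments": {"commands": [{"x": -0.007, "y": 0, "z": 0, "twist": 0}, {"x": -0.007, "y": -0.003, "z": 0, "twist": 0}, {"x": -0.007, "y": -0.006, "z": 0, "twist": 0}, {"x": -0.006, "y": -0.006, "z": 0, "twist": 0}, {"x": -0.003, "y": -0.006, "z": 0, "twist": 0}, {"x": 0, "y": -0.006, "z": 0, "twist": 0}, {"x": 0, "y": -0.006, "z": 0, "twist": 0}, {"x": 0, "y": -0.006, "z": 0, "twist": 0}]}}

```text
time: 20.6
tool_pos: [467.4, 173.2, 57.9]
tcp_rot: [3.141, 0.007, -0.06]
contact_force: [-9.2, 2.9, 0.2]
grip_width: 27.7
finger_force: 30.0
```

Emit:
{"name": "play_rows", "arguments": {"commands": [{"x": -0.007, "y": 0, "z": 0, "twist": 0}, {"x": -0.007, "y": -0.003, "z": 0, "twist": 0}, {"x": -0.007, "y": -0.006, "z": 0, "twist": 0}, {"x": -0.006, "y": -0.006, "z": 0, "twist": 0}, {"x": -0.003, "y": -0.006, "z": 0, "twist": 0}, {"x": 0, "y": -0.006, "z": 0, "twist": 0}, {"x": 0, "y": -0.006, "z": 0, "twist": 0}, {"x": 0, "y": -0.006, "z": 0, "twist": 0}]}}

```text
time: 21.4
tool_pos: [467.8, 179.1, 58.0]
tcp_rot: [3.14, 0.007, -0.06]
contact_force: [-7.3, 2.8, 0.3]
grip_width: 27.5
finger_force: 30.0
```

Emit:
{"name": "play_rows", "arguments": {"commands": [{"x": -0.007, "y": 0, "z": 0, "twist": 0}, {"x": -0.007, "y": -0.003, "z": 0, "twist": 0}, {"x": -0.007, "y": -0.006, "z": 0, "twist": 0}, {"x": -0.006, "y": -0.006, "z": 0, "twist": 0}, {"x": -0.003, "y": -0.006, "z": 0, "twist": 0}, {"x": 0, "y": -0.006, "z": 0, "twist": 0}, {"x": 0, "y": -0.006, "z": 0, "twist": 0}, {"x": 0, "y": -0.006, "z": 0, "twist": 0}]}}

```text
time: 22.2
tool_pos: [468.3, 185.1, 58.0]
tcp_rot: [3.141, 0.006, -0.06]
contact_force: [-7.6, 1.5, 0.9]
grip_width: 27.7
finger_force: 30.0
```

Emit:
{"name": "play_rows", "arguments": {"commands": [{"x": -0.007, "y": 0, "z": 0, "twist": 0}, {"x": -0.007, "y": -0.003, "z": 0, "twist": 0}, {"x": -0.007, "y": -0.006, "z": 0, "twist": 0}, {"x": -0.006, "y": -0.006, "z": 0, "twist": 0}, {"x": -0.003, "y": -0.006, "z": 0, "twist": 0}, {"x": 0, "y": -0.006, "z": 0, "twist": 0}, {"x": 0, "y": -0.006, "z": 0, "twist": 0}, {"x": 0, "y": -0.006, "z": 0, "twist": 0}]}}

```text
time: 23.0
tool_pos: [468.8, 191.1, 58.0]
tcp_rot: [3.141, 0.006, -0.06]
contact_force: [-8.4, 1.3, 0.3]
grip_width: 27.6
finger_force: 30.0
```

Emit:
{"name": "play_rows", "arguments": {"commands": [{"x": -0.007, "y": 0, "z": 0, "twist": 0}, {"x": -0.007, "y": -0.003, "z": 0, "twist": 0}, {"x": -0.007, "y": -0.006, "z": 0, "twist": 0}, {"x": -0.006, "y": -0.006, "z": 0, "twist": 0}, {"x": -0.003, "y": -0.006, "z": 0, "twist": 0}, {"x": 0.0005, "y": -0.006, "z": 0, "twist": 0}, {"x": 0.0005, "y": -0.006, "z": 0, "twist": 0}, {"x": 0.0005, "y": -0.006, "z": 0, "twist": 0}]}}

```text
time: 23.8
tool_pos: [469.3, 197.0, 57.9]
tcp_rot: [3.14, 0.007, -0.06]
contact_force: [-9.3, 2.6, 1.1]
grip_width: 27.8
finger_force: 30.0
```

Emit:
{"name": "play_rows", "arguments": {"commands": [{"x": -0.007, "y": 0, "z": 0, "twist": 0}, {"x": -0.007, "y": -0.003, "z": 0, "twist": 0}, {"x": -0.007, "y": -0.006, "z": 0, "twist": 0}, {"x": -0.006, "y": -0.006, "z": 0, "twist": 0}, {"x": -0.003, "y": -0.006, "z": 0, "twist": 0}, {"x": 0, "y": -0.006, "z": 0, "twist": 0}, {"x": 0, "y": -0.006, "z": 0, "twist": 0}, {"x": 0, "y": -0.006, "z": 0, "twist": 0}]}}

```text
time: 24.6
tool_pos: [469.8, 203.0, 58.0]
tcp_rot: [3.14, 0.006, -0.06]
contact_force: [-8.6, 3.1, 0.5]
grip_width: 27.9
finger_force: 30.0
```

Emit:
{"name": "play_rows", "arguments": {"commands": [{"x": -0.007, "y": 0, "z": 0, "twist": 0}, {"x": -0.007, "y": -0.003, "z": 0, "twist": 0}, {"x": -0.007, "y": -0.006, "z": 0, "twist": 0}, {"x": -0.006, "y": -0.006, "z": 0, "twist": 0}, {"x": -0.003, "y": -0.006, "z": 0, "twist": 0}, {"x": 0.0005, "y": -0.006, "z": 0, "twist": 0}, {"x": 0.0005, "y": -0.006, "z": 0, "twist": 0}, {"x": 0.0005, "y": -0.006, "z": 0, "twist": 0}]}}

```text
time: 25.4
tool_pos: [470.4, 208.9, 57.8]
tcp_rot: [3.14, 0.007, -0.06]
contact_force: [-9.6, 3.4, 0.0]
grip_width: 27.6
finger_force: 30.0
```

Emit:
{"name": "play_rows", "arguments": {"commands": [{"x": -0.007, "y": 0, "z": 0, "twist": 0}, {"x": -0.007, "y": -0.003, "z": 0, "twist": 0}, {"x": -0.007, "y": -0.006, "z": 0, "twist": 0}, {"x": -0.006, "y": -0.006, "z": 0, "twist": 0}, {"x": -0.003, "y": -0.006, "z": 0, "twist": 0}, {"x": 0, "y": -0.006, "z": 0, "twist": 0}, {"x": 0, "y": -0.006, "z": 0, "twist": 0}, {"x": 0, "y": -0.006, "z": 0, "twist": 0}]}}

```text
time: 26.2
tool_pos: [470.9, 215.0, 57.9]
tcp_rot: [3.14, 0.007, -0.06]
contact_force: [-9.2, 2.2, 0.4]
grip_width: 27.7
finger_force: 30.0
```

Emit:
{"name": "play_rows", "arguments": {"commands": [{"x": -0.007, "y": 0, "z": 0, "twist": 0}, {"x": -0.007, "y": -0.003, "z": 0, "twist": 0}, {"x": -0.007, "y": -0.006, "z": 0, "twist": 0}, {"x": -0.006, "y": -0.006, "z": 0, "twist": 0}, {"x": -0.003, "y": -0.006, "z": 0, "twist": 0}, {"x": 0.0005, "y": -0.006, "z": 0, "twist": 0}, {"x": 0.0005, "y": -0.006, "z": 0, "twist": 0}, {"x": 0.0005, "y": -0.006, "z": 0, "twist": 0}]}}

```text
time: 27.0
tool_pos: [471.5, 220.9, 57.8]
tcp_rot: [3.14, 0.007, -0.06]
contact_force: [-9.1, 2.2, -0.2]
grip_width: 27.6
finger_force: 30.0
```

Emit:
{"name": "play_rows", "arguments": {"commands": [{"x": -0.007, "y": 0, "z": 0, "twist": 0}, {"x": -0.007, "y": -0.003, "z": 0, "twist": 0}, {"x": -0.007, "y": -0.006, "z": 0, "twist": 0}, {"x": -0.006, "y": -0.006, "z": 0, "twist": 0}, {"x": -0.003, "y": -0.006, "z": 0, "twist": 0}, {"x": 0, "y": -0.006, "z": 0, "twist": 0}, {"x": 0, "y": -0.006, "z": 0, "twist": 0}, {"x": 0, "y": -0.006, "z": 0, "twist": 0}]}}

```text
time: 27.8
tool_pos: [472.0, 226.9, 57.8]
tcp_rot: [3.14, 0.007, -0.06]
contact_force: [-9.2, 2.5, -0.0]
grip_width: 27.6
finger_force: 30.0
```

Emit:
{"name": "play_rows", "arguments": {"commands": [{"x": -0.007, "y": 0, "z": 0, "twist": 0}, {"x": -0.007, "y": -0.003, "z": 0, "twist": 0}, {"x": -0.007, "y": -0.006, "z": 0, "twist": 0}, {"x": -0.006, "y": -0.006, "z": 0, "twist": 0}, {"x": -0.003, "y": -0.006, "z": 0, "twist": 0}, {"x": 0.0005, "y": -0.006, "z": 0, "twist": 0}, {"x": 0.0005, "y": -0.006, "z": 0, "twist": 0}, {"x": 0.0005, "y": -0.006, "z": 0, "twist": 0}]}}

```text
time: 28.6
tool_pos: [472.7, 232.8, 57.8]
tcp_rot: [3.14, 0.007, -0.06]
contact_force: [-9.3, 2.3, 0.5]
grip_width: 27.6
finger_force: 30.0
```

Emit:
{"name": "play_rows", "arguments": {"commands": [{"x": -0.007, "y": 0, "z": 0, "twist": 0}, {"x": -0.007, "y": -0.003, "z": 0, "twist": 0}, {"x": -0.007, "y": -0.006, "z": 0, "twist": 0}, {"x": -0.006, "y": -0.006, "z": 0, "twist": 0}, {"x": -0.003, "y": -0.006, "z": 0, "twist": 0}, {"x": 0, "y": -0.006, "z": 0, "twist": 0}, {"x": 0, "y": -0.006, "z": 0, "twist": 0}, {"x": 0, "y": -0.006, "z": 0, "twist": 0}]}}

```text
time: 29.4
tool_pos: [473.6, 238.8, 57.9]
tcp_rot: [3.14, 0.006, -0.06]
contact_force: [-8.6, 2.1, -0.2]
grip_width: 28.1
finger_force: 30.0
```

Emit:
{"name": "play_rows", "arguments": {"commands": [{"x": -0.007, "y": 0, "z": 0, "twist": 0}, {"x": -0.007, "y": -0.003, "z": 0, "twist": 0}, {"x": -0.007, "y": -0.006, "z": 0, "twist": 0}, {"x": -0.006, "y": -0.006, "z": 0, "twist": 0}, {"x": -0.003, "y": -0.006, "z": 0, "twist": 0}, {"x": 0.0005, "y": -0.006, "z": 0, "twist": 0}, {"x": 0.0005, "y": -0.006, "z": 0, "twist": 0}, {"x": 0.0005, "y": -0.006, "z": 0, "twist": 0}]}}

```text
time: 30.2
tool_pos: [477.2, 244.8, 58.8]
tcp_rot: [-3.142, -0.0, -0.061]
contact_force: [-0.3, -0.1, -1.6]
grip_width: 27.6
finger_force: 29.9
```

```bash
python3 -c "
from plant import bot
import cv2
from h import *
c=bot.capture('wrist');d=bot.capture('side')
a=c['pixels'][0:260,200:460]; k=4;b=cv2.resize(d['pixels'][180:300,230:360],(520,480),interpolation=cv2.INTER_CUBIC)
im=np.zeros((480,780,3),np.uint8);im[:260,:260]=a;im[:,260:]=b
cv2.imwrite('pics/s5.png',im[:,:,::-1])
o=bot.get_obs();t=o['tool_pos'];Rm=R.from_euler('xyz',o['tcp_rot']).as_matrix();print(o['time'],t,o['tcp_rot'],tipw(o),o['contact_force'])
for pd in (-16,-12,-8,-4,0):
  a=np.radians(pd)
  f=lambda s,cc,r=0: np.array(proj(cc,t+Rm@(np.array([0,0,6])+np.array([s*np.cos(a)-(7.8+r)*np.sin(a), 0,(7.8+r)*np.cos(a)+s*np.sin(a)]))))
  print('pitch down',pd,'side',[((f(s,d)-[230,180]+.5)*k-.5+[260,0]).round(0) for s in (-68,22,60)],'wrist',[(f(s,c)-[200,0]).round(1) for s in (-68,22,60)])
"
```

```text
30.3 [476.96808024 244.82337435  58.77054604] [-3.14157669e+00  1.89458945e-04 -6.10512134e-02] (np.float64(-123.9), np.float64(39.8)) [-0.18627622 -0.13660525 -1.33047353]
pitch down -16 side [array([359., 280.]), array([450., 218.]), array([487., 193.])] wrist [array([127.4, 396.1]), array([127.1, 266.7]), array([126.9, 183.4])]
pitch down -12 side [array([357., 276.]), array([450., 220.]), array([487., 197.])] wrist [array([127.3, 404.3]), array([127.1, 265.8]), array([126.9, 180.8])]
pitch down -8 side [array([355., 272.]), array([449., 222.]), array([488., 201.])] wrist [array([127.3, 412.5]), array([127.1, 265.1]), array([126.9, 179.1])]
pitch down -4 side [array([353., 267.]), array([449., 224.]), array([488., 206.])] wrist [array([127.3, 420.6]), array([127.1, 264.7]), array([126.9, 178.3])]
pitch down 0 side [array([352., 262.]), array([449., 225.]), array([488., 210.])] wrist [array([127.3, 428.8]), array([127.1, 264.5]), array([127. , 178.2])]
```

View pics/s5.png

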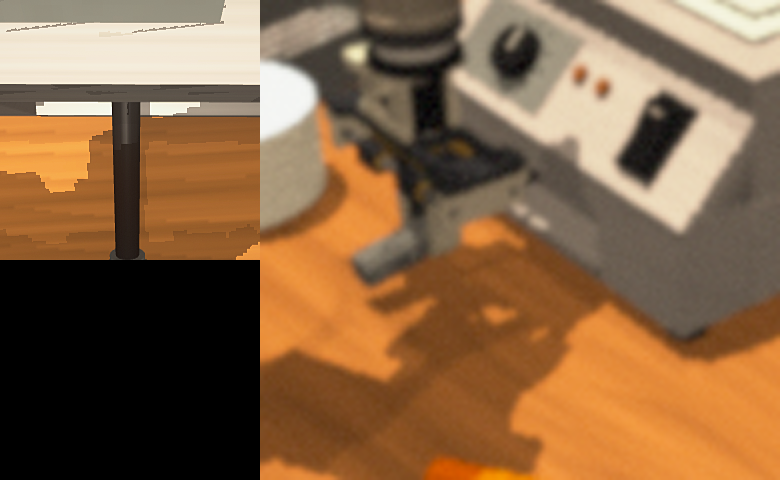

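The last probe at y ≈ +40 went in with zero force, so the hole is found. In the picture the driver is straight and enters under the panel, and the plates are clear of the gripper. I'm pushing the button in.

Emit:
{"name": "play_rows", "arguments": {"commands": [{"x": 0.003, "y": 0, "z": 0, "twist": 0}, {"x": 0.006, "y": 0, "z": 0, "twist": 0}, {"x": 0.009, "y": 0, "z": 0, "twist": 0}, {"x": 0.012, "y": 0, "z": 0, "twist": 0}, {"x": 0.014, "y": 0, "z": 0, "twist": 0}, {"x": 0.016, "y": 0, "z": 0, "twist": 0}, {"x": 0.016, "y": 0, "z": 0, "twist": 0}, {"x": 0.016, "y": 0, "z": 0, "twist": 0}]}}

```text
time: 31.1
tool_pos: [489.7, 243.9, 57.7]
tcp_rot: [3.14, 0.007, -0.06]
contact_force: [-10.5, 1.5, 0.0]
grip_width: 27.7
finger_force: 30.0
```

Emit:
{"name": "play_rows", "arguments": {"commands": [{"x": 0.002, "y": 0, "z": 0, "twist": 0}, {"x": 0.004, "y": 0, "z": 0, "twist": 0}, {"x": 0.004, "y": 0, "z": 0, "twist": 0}, {"x": 0.004, "y": 0, "z": 0, "twist": 0}, {"x": 0.004, "y": 0, "z": 0, "twist": 0}, {"x": 0.004, "y": 0, "z": 0, "twist": 0}, {"x": 0.004, "y": 0, "z": 0, "twist": 0}, {"x": 0.004, "y": 0, "z": 0, "twist": 0}]}}

```text
time: 31.9
tool_pos: [490.5, 243.4, 56.5]
tcp_rot: [3.138, 0.015, -0.06]
contact_force: [-16.0, 2.8, -1.4]
grip_width: 28.1
finger_force: 30.0
```

The firm stop is reached: 16 N, with only 0.8 mm of movement for the last 4 mm commanded, after about 16 mm of travel beyond the sheet. I'm withdrawing and laying the driver down in front of the warmer.

Emit:
{"name": "play_rows", "arguments": {"commands": [{"x": -0.02, "y": 0, "z": 0, "twist": 0}, {"x": -0.06, "y": 0, "z": 0, "twist": 0}, {"x": -0.1, "y": 0, "z": 0, "twist": 0}, {"x": -0.12, "y": 0, "z": 0, "twist": 0}, {"x": -0.12, "y": 0, "z": 0.01, "twist": 0}, {"x": -0.12, "y": 0, "z": 0.018, "twist": 0}, {"x": -0.12, "y": 0, "z": 0.024, "twist": 0}, {"x": -0.12, "y": 0, "z": 0.027, "twist": 0}]}}

```text
time: 32.7
tool_pos: [379.8, 251.3, 31.7]
tcp_rot: [-3.14, -0.003, -0.062]
contact_force: [4.8, -0.4, 5.0]
grip_width: 27.7
finger_force: 30.0
```

Emit:
{"name": "play_rows", "arguments": {"commands": [{"x": 0, "y": 0, "z": 0.001, "twist": 0}, {"x": 0, "y": 0, "z": 0.001, "twist": 0}, {"x": 0, "y": 0, "z": 0.001, "twist": 0}, {"x": 0, "y": 0, "z": 0.001, "twist": 0}, {"x": 0, "y": 0, "z": 0.001, "twist": 0}, {"x": 0, "y": 0, "z": 0.001, "twist": 0}, {"x": 0, "y": 0, "z": 0.001, "twist": 0}, {"x": 0, "y": 0, "z": 0.001, "twist": 0}], "jaw": 0.35}}

```text
time: 33.5
tool_pos: [377.2, 251.0, 30.9]
tcp_rot: [-3.141, -0.0, -0.061]
contact_force: [-0.1, 0.6, 0.6]
grip_width: 59.7
finger_force: 0.0
```

Emit:
{"name": "play_rows", "arguments": {"commands": [{"x": 0, "y": 0, "z": -0.03, "twist": 0}, {"x": 0, "y": 0, "z": -0.08, "twist": 0}, {"x": 0, "y": 0, "z": -0.13, "twist": 0}, {"x": 0, "y": 0, "z": -0.18, "twist": 0}, {"x": 0, "y": 0, "z": -0.21, "twist": 0}, {"x": 0.03, "y": 0.03, "z": -0.21, "twist": 0}, {"x": 0.07, "y": 0.06, "z": -0.21, "twist": 0}, {"x": 0.1, "y": 0.1, "z": -0.21, "twist": 0}]}}

```text
time: 34.3
tool_pos: [472.5, 144.5, 241.4]
tcp_rot: [-3.141, -0.002, -0.059]
contact_force: [0.7, 1.1, 0.3]
grip_width: 59.5
finger_force: 0.0
```

```bash
python3 -c "
from plant import bot
import cv2
from h import *
c=bot.capture('top');d=bot.capture('side')
a=c['pixels'][180:330,180:330].repeat(2,0).repeat(2,1);b=d['pixels'][120:330,150:400].repeat(2,0).repeat(2,1)
im=np.zeros((420,800,3),np.uint8);im[:300,:300]=a;im[:,300:]=b
cv2.imwrite('pics/s6.png',im[:,:,::-1])
P=lambda u,v,z: ray(c,170+(u+.5)/2.7-.5,80+(v+.5)/2.7-.5,z)
print('rocker mid',P(328,362,157+7))
o=bot.get_obs();print(o['time'],o['tool_pos'],o['tcp_rot'])
X=np.array([np.cos(-.067),np.sin(-.067)]);Y=np.array([-X[1],X[0]])
p=np.array([730,189.5])-136*X-110*Y; q=np.array([730,189.5])-148*X-110*Y; print('press',p,'pivot',q,mv(o,[*(p-27.5*X),225],-3.5))
"
```

```text
rocker mid [585.05306996  89.88003053 164.        ]
34.4 [473.78115844 140.80739666 240.65789798] [ 3.14024122e+00 -1.50936053e-03 -6.65091856e-02]
press [586.94065058  88.85198689] pivot [574.9675745  89.6553855] (array([0.0888, 0.0443, 0.0159]), np.float64(-0.31))
```

View pics/s6.png

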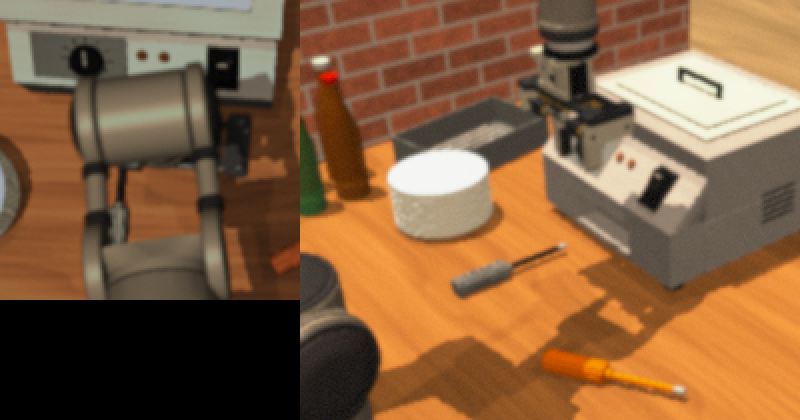

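The driver lies flat on the table in front of the warmer, tip at (565,247) in the side crop and well clear. The rocker is visible at (658,188). I'm closing the jaws and going to the standoff above the rocker.

Emit:
{"name": "play_rows", "arguments": {"commands": [{"x": 0.03, "y": 0.015, "z": 0, "twist": 0}, {"x": 0.06, "y": 0.03, "z": 0, "twist": 0}, {"x": 0.085, "y": 0.042, "z": 0, "twist": 0}, {"x": 0.093, "y": 0.044, "z": 0.016, "twist": 0}, {"x": 0.093, "y": 0.044, "z": 0.016, "twist": 0}, {"x": 0.093, "y": 0.044, "z": 0.016, "twist": 0}, {"x": 0.093, "y": 0.044, "z": 0.016, "twist": 0}, {"x": 0.093, "y": 0.044, "z": 0.016, "twist": 0}], "jaw": 1}}

```text
time: 35.2
tool_pos: [560.5, 96.3, 225.5]
tcp_rot: [-3.141, -0.001, -0.06]
contact_force: [0.4, -0.0, -1.4]
grip_width: 1.6
finger_force: 0.0
```

```bash
python3 -c "
from plant import bot
import cv2
from h import *
d=bot.capture('side');o=bot.get_obs();print(o['time'],o['tool_pos'],o['tcp_rot'],o['grip_width'],o['contact_force'])
im=cv2.resize(d['pixels'][120:240,270:430],None,fx=4.5,fy=4.5,interpolation=cv2.INTER_CUBIC);cv2.imwrite('pics/s7.png',im[:,:,::-1])
X=np.array([np.cos(-.067),np.sin(-.067)]);Y=np.array([-X[1],X[0]])
p=np.array([730,189.5])-136*X-110*Y
print('press px',(np.array(proj(d,[*p,176]))-[270,120])*4.5, mv(o,[*(p-9.5*X+[4,0]),205],-3.5))"
```

```text
35.25 [560.69338549  96.13333509 225.49455595] [-3.14138267e+00 -8.80166462e-04 -5.99695682e-02] 0.7968534934646903 [-0.35581996  0.73516991 -0.48421738]
press px [260.72356779 395.16887701] (array([0.0211, 0.0054, 0.0205]), np.float64(0.06))
```

View pics/s7.png

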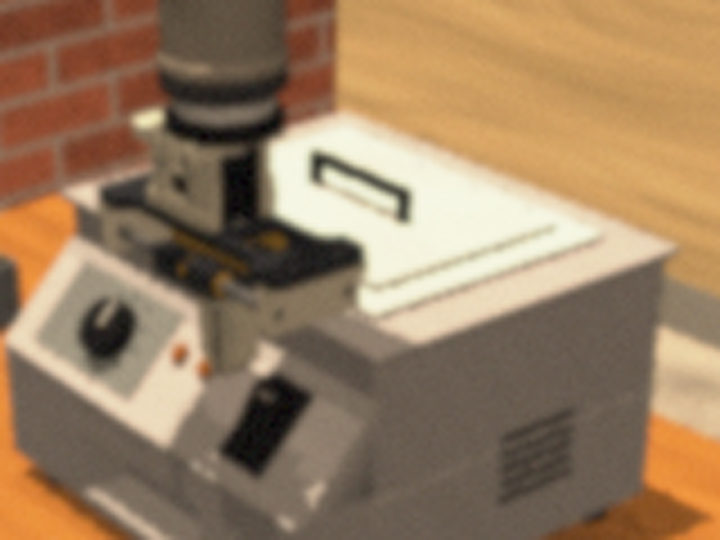

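The rocker appears at (285,375)–(250,470), so its upper half is near (277,400). That's slightly right of the predicted (261,395), and the top view also suggests about +8 mm in x. I'll take that shift and approach along the panel normal.

Emit:
{"name": "play_rows", "arguments": {"commands": [{"x": 0.003, "y": 0.0055, "z": 0.0, "twist": 0}, {"x": 0.008, "y": 0.0055, "z": 0.005, "twist": 0}, {"x": 0.014, "y": 0.0055, "z": 0.011, "twist": 0}, {"x": 0.02, "y": 0.0055, "z": 0.016, "twist": 0}, {"x": 0.025, "y": 0.0055, "z": 0.0205, "twist": 0}, {"x": 0.025, "y": 0.0055, "z": 0.0205, "twist": 0}, {"x": 0.025, "y": 0.0055, "z": 0.0205, "twist": 0}, {"x": 0.025, "y": 0.0055, "z": 0.0205, "twist": 0}]}}

```text
time: 36.05
tool_pos: [585.4, 88.6, 204.1]
tcp_rot: [-3.142, 0.001, -0.061]
contact_force: [0.1, 0.2, -0.6]
grip_width: 0.9
finger_force: 0.0
```

Emit:
{"name": "play_rows", "arguments": {"commands": [{"x": 0.001, "y": 0, "z": 0.001, "twist": 0}, {"x": 0.002, "y": 0, "z": 0.002, "twist": 0}, {"x": 0.003, "y": 0, "z": 0.003, "twist": 0}, {"x": 0.004, "y": 0, "z": 0.004, "twist": 0}, {"x": 0.004, "y": 0, "z": 0.004, "twist": 0}, {"x": 0.004, "y": 0, "z": 0.004, "twist": 0}, {"x": 0.004, "y": 0, "z": 0.004, "twist": 0}, {"x": 0.004, "y": 0, "z": 0.004, "twist": 0}]}}

```text
time: 36.85
tool_pos: [589.4, 88.4, 200.8]
tcp_rot: [-3.141, 0.0, -0.061]
contact_force: [-3.1, 0.3, 4.9]
grip_width: 0.7
finger_force: 2.7
```

Emit:
{"name": "play_rows", "arguments": {"commands": [{"x": 0.001, "y": 0, "z": 0.001, "twist": 0}, {"x": 0.002, "y": 0, "z": 0.002, "twist": 0}, {"x": 0.003, "y": 0, "z": 0.003, "twist": 0}, {"x": 0.004, "y": 0, "z": 0.004, "twist": 0}, {"x": 0.004, "y": 0, "z": 0.004, "twist": 0}, {"x": 0.004, "y": 0, "z": 0.004, "twist": 0}, {"x": 0.004, "y": 0, "z": 0.004, "twist": 0}, {"x": 0.004, "y": 0, "z": 0.004, "twist": 0}]}}

```text
time: 37.65
tool_pos: [590.6, 88.4, 199.5]
tcp_rot: [3.141, 0.005, -0.06]
contact_force: [-20.6, 0.6, 26.4]
grip_width: 0.7
finger_force: 15.1
```

The force is at 33 N with motion stopped after about 7 mm along the normal, which fits the rocker's 6 mm travel to its stop. Backing off to look.

Emit:
{"name": "play_rows", "arguments": {"commands": [{"x": -0.01, "y": 0, "z": -0.01, "twist": 0}, {"x": -0.03, "y": 0, "z": -0.03, "twist": 0}, {"x": -0.05, "y": -0.03, "z": -0.06, "twist": 0}, {"x": -0.07, "y": -0.07, "z": -0.09, "twist": 0}, {"x": -0.1, "y": -0.11, "z": -0.09, "twist": 0}, {"x": -0.12, "y": -0.14, "z": -0.09, "twist": 0}, {"x": -0.12, "y": -0.14, "z": -0.09, "twist": 0}, {"x": -0.12, "y": -0.14, "z": -0.09, "twist": 0}]}}

```text
time: 38.45
tool_pos: [482.3, 235.5, 286.3]
tcp_rot: [3.141, -0.001, -0.059]
contact_force: [0.1, 0.5, -0.2]
grip_width: 0.3
finger_force: 0.0
```

```bash
python3 -c "
from plant import bot
import cv2
from h import *
d=bot.capture('side');o=bot.get_obs();print(o['time'],o['tool_pos'],o['contact_force'])
s0=cv2.imread('pics/side0.png')[:,:,::-1]
f=lambda i:cv2.resize(i[190:240,300:360],(400,333),interpolation=cv2.INTER_CUBIC)
im=np.zeros((583,800,3),np.uint8);im[:333,:400]=f(s0);im[:333,400:]=f(d['pixels'])
im[333:,:]=cv2.resize(d['pixels'][120:320,80:640],(800,286))[:250]
cv2.imwrite('pics/s8.png',im[:,:,::-1])"
```

```text
38.5 [482.76459129 234.71945027 286.14941063] [ 0.25708399 -0.72735228 -1.2226836 ]
```

View pics/s8.png

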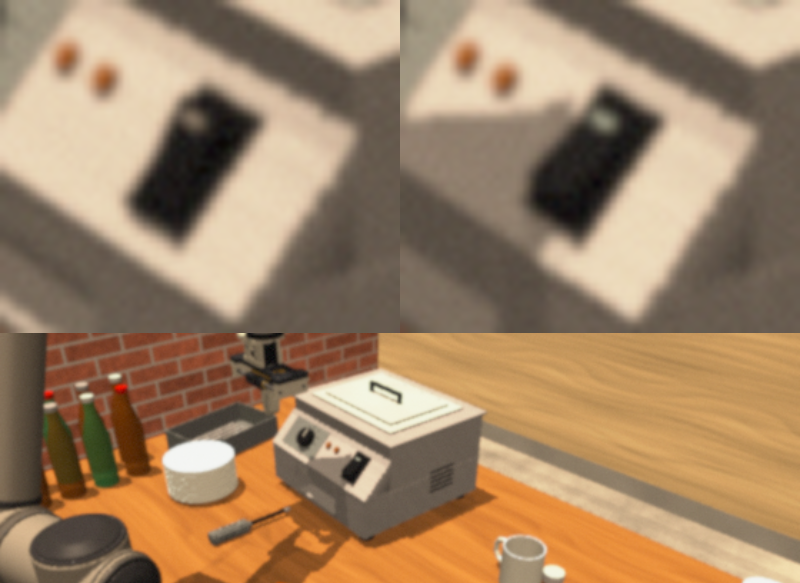

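Comparing before (left) and after (right): the rocker's upper end was proud, with a kink at (185,105). Now the upper end is flush and the lower end stands proud at (535,190), so it's on. The driver lies flat with its tip at (288,511), clear of the warmer, and the plates and mug are in place. Handing in.

```bash
python3 -c "
from plant import bot
print(bot.close_job())"
```

```text
the job is handed in; nothing more can be done
None
```

I handed the job in at about 38.5 s. The reset button is pushed to its stop, the rocker looks on in the last camera view, and the driver lies flat and clear of the warmer. The plates and mug look undisturbed, and the bottle was out of that last view; no verdict was returned.

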